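Push a glazing bar past the post into its bay

TASK

Push the loose white glazing bar along the bench into its storage bay, so that it ends lying flat behind the post, between the two cheeks and with its whole length back against the rail. The post blocks a straight push: angle the bar, work the end nearer the post in behind it, then push the other end home. Only push it from outside: never take it between the fingers, lift it or tip it over, and leave the other things where they stand.

Things in the scene. Friction and masses are not known exactly. Their poses are not given: they have to be found in the camera images.
- bar: wooden glazing bar, painted white with a brown line along its top: straight strip 270 mm long, 32 wide, 28 high, 0.2 to 0.4 kg, loose, lying flat. Origin at the middle of its underside; y axis along its length, x across, z up. It starts on the robot's side of the bay, parallel to it within 0.25 rad, and slides on the bench when pushed
- bar_mid (a point): centre of the bar, 14 mm above its underside
- bar_left (a point): centre of the bar's +y end face (135 mm from its middle), half-way up; at the start this is the robot's left end
- bar_right (a point): centre of the bar's -y end face, half-way up; at the start the robot's right end
- bay: fixed storage bay: dark wooden back rail with a short cheek at each end, 36 mm high, open to the robot, thin green felt inside. Origin on the bench where the stored bar's middle belongs; x towards the rail (away from the robot, within 0.12 rad), y along it. Rail's front face at x = +16 mm. Cheeks: inner faces at y = +-160 mm, 16 mm thick, reaching from the rail to x = -29 mm
- post: fixed retaining post: yellow with a black cap, 18 mm diameter, 56 mm tall. Origin at its foot, in the bay's frame at x = -58 mm and y = +112 or -112 mm (differs from run to run; a flat brass plug marks the unused place). Gap from post to rail 65 mm; from post to the opposite cheek 263 mm along the bay, less than the bar's length
- pot: bystander: small terracotta bowl, 56 mm wide, 45 mm high, behind the bay; origin under its centre
- weight: bystander: brass weight, 40 mm wide, 46 mm high, behind the bay; origin under its centre
- jar: bystander: small white jar, 52 mm wide, 62 mm high, at the left of the bay; origin under its centre
- tin: bystander: red tin, 56 mm wide, 65 mm high, at the right of the bay; origin under its centre
- flask: bystander: amber bottle, 64 mm wide, 170 mm high, far left; origin under its centre
- mug: bystander: blue mug, 76 mm wide, 85 mm high, far right; origin under its centre
- brush: bystander: brush lying at the right; origin under its middle

How it is judged:
By the outcome, as a careful person would: the job done as asked, in the order asked, and still so for the second after the job is handed in, with the robot touching nothing.
It also fails if it takes over 72 s, if anything falls off the work surface, if the arm or the gripper's body presses on something with over 40 N, if the wrist force passes 120 N, or if a joint passes its speed limit or range.

ROBOT

A 6-joint arm with a two-finger parallel gripper is mounted at the origin on the work surface. World frame = base frame: x ahead of the robot, y to its left, z up, the work surface at z = 0. Lengths are in mm, angles in degrees, forces in N, time in s.
With the tool pointing down it reaches from about 300 to 850 mm from the base axis. Payload 4.2 kg.
Tool frame: the origin (TCP) lies at the very end of the fingers, on their centre line; the grasp point (between the pads) lies 19 mm behind it; z points along the fingers, x is the direction in which the jaws open and shut, and the axes are right-handed (so a half turn about z gives the same grasp; the last joint's range is limited). The gripper opens to 91 mm and grips with 3 to 60 N. Pads are 32 mm wide; open, the fingers measure 118 mm over their backs; the gripper's body (76 mm by 178 mm) begins 60 mm behind the grasp point.
Start: joints at [66.406, 18.312, 89.639, -0, 72.044, -1.146], TCP at [219.569, 531.444, 213.976] pointing down, gripper open.
Joint ranges: [-177.97, 177.97], [-48.28, 115.42], [12.27, 149.76], [-77.06, 257.06], [2.81, 150.46], [-146.56, 146.56]. Speed limits (degrees/s): [147.25, 147.25, 180, 180, 180, 180].

INTERFACE

Orientations are given as [roll, pitch, yaw] about the fixed x, y, z axes, in that order (R = Rz(yaw) Ry(pitch) Rx(roll)).
In Python, from workcell import env gives the robot as it stands.
- The arm moves only by the tool servo_tool, never from a script. Its argument "plan" is a list of rows, each a list of 3 entries, a list of its own where there are three numbers: the turn, a rotation vector about the tool's x, y, z in degrees, then the shift along the tool's x, y, z in mm, then the finger opening in mm, from 0 to 91.2. In form: [[[ax, ay, az], [dx, dy, dz], claw], ...]. A call has exactly 10 rows; each row shifts and turns the pose as measured when the row begins, along the tool's axes as they then stand; what a row does not reach is not made up. A row lasts 1/8 s, in which the tool goes at most 62.5 mm and 10.7 degrees, less where a joint would pass 70% of its speed; a pose out of reach is approached as far as the arm can. A call with a gripper value outside its range is refused whole. The fingers move at their own pace and stop on an object; "squeeze" is the grip in N (left out, the last holds). Time passes only in rows, so rows that do not move let the fingers close, or fill a call up. It gives the time, the measured TCP pose, the force and the opening at its end, in the units of the state.
- env.state(): the state, without advancing time (a new reading comes with each control period).
- env.grab_frame(name): name is "scene" or "side" or "wrist"; returns a dict with "pixels" (384x512x3 uint8, red, green, blue), "intrinsics" (3x3 intrinsics, pixels), "eye" and "attitude" of the camera in the world. Camera axes: x right, y up, looking along -z (the intrinsics and any distortion apply to the point x, -y, -z); pixel columns grow to the right and rows downward; lengths in mm; the calibration is good to about 2 mm. A picture is of the moment at which its call begins. There is no depth.
- env.job_done(): hands the job in, once; it reports no verdict.
The state is a dict: "time_s": time; "qpos": joint angles; "qvel": joint speeds; "effort": joint torques, N m; "ee_pos": TCP position; "ee_rot": TCP orientation; "force": force on the tool from outside, world axes, zero at the start; "torque": the same for the moment, N m; "gripper_width": finger opening in mm.
Only numpy, scipy, OpenCV 4.12 (cv2) and the standard library are available. Lean on these libraries where they do the work, as an engineer would, in place of code of your own. Each camera call takes 0.05 s, during which the arm holds its last target.

## Working session

There is one attempt and no reset: what is moved stays moved. The work goes in short steps, Python scripts to look and compute and a tool call to move; the robot and the scene stay as the last step left them, time stands still between calls to the robot, and variables do not carry over. Pictures are saved under pics/ and viewed, and the job is handed in when it is done.

Besides the shell and the picture viewer there is one more tool, called after "Emit:" by a JSON object that holds its "name" and its "arguments", one argument or row to a line. servo_tool: Moves the arm, as the interface text tells. Its arguments: {"type":"object","properties":{"plan":{"type":"array"},"squeeze":{"type":"number"}},"required":["plan"]}

```bash
mkdir -p pics
python3 - <<'E'
from workcell import env
import cv2
print(env.state())
for n in ["scene","side","wrist"]:
    f=env.grab_frame(n); cv2.imwrite(f"pics/{n}0.png",f["pixels"][:,:,::-1]); print(n,f["intrinsics"],f["eye"],f["attitude"],[k for k in f])
E
```

```text
{'time_s': 0.0, 'qpos': array([ 6.64067603e+01,  1.83512611e+01,  8.97084976e+01, -1.14100929e-03,
        7.20434200e+01, -1.14604021e+00]), 'qvel': array([-0.11138801,  0.00519351,  0.05883861, -0.0647894 , -0.01971067,
       -0.0606945 ]), 'effort': array([ 1.28860782e-03, -4.12467957e+01, -2.31975907e+01,  7.28410366e-02,
        4.57957084e-02, -1.47768669e-04]), 'ee_pos': array([219.35053033, 530.95185164, 213.10992398]), 'ee_rot': array([-1.79999021e+02,  1.03179745e-01,  6.75531541e+01]), 'force': array([0.06281525, 0.3996666 , 0.53665653]), 'torque': array([ 7.36841901e-05,  1.99347912e-02, -7.29686202e-03]), 'gripper_width': 91.17402274557865}
scene [[489.90188359   0.         254.30292872]
 [  0.         489.90188359 192.22712858]
 [  0.           0.           1.        ]] [1340.47595272 -216.52356546 1158.20080282] [36.74486802 -0.23577564 74.1671869 ] ['pixels', 'intrinsics', 'eye', 'attitude']
side [[484.10914773   0.         258.09024143]
 [  0.         484.10914773 192.74218528]
 [  0.           0.           1.        ]] [-104.06505657 -631.10941934 1034.47071466] [ 42.85321542   0.85142085 -45.3054285 ] ['pixels', 'intrinsics', 'eye', 'attitude']
wrist [[329.08023236   0.         257.23481084]
 [  0.         329.08023236 185.12450555]
 [  0.           0.           1.        ]] [143.40205922 563.28657107 383.15262212] [-1.70657395e+01  3.71818856e-02  6.75801226e+01] ['pixels', 'intrinsics', 'eye', 'attitude']
```

View pics/scene0.png

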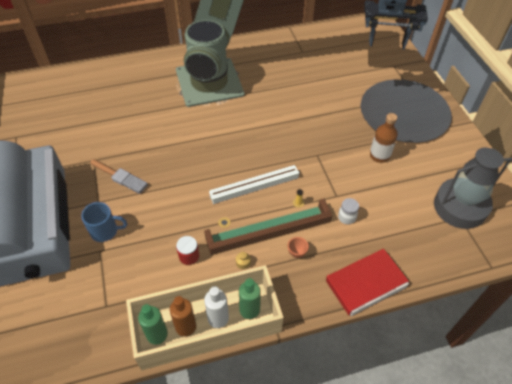

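View pics/side0.png

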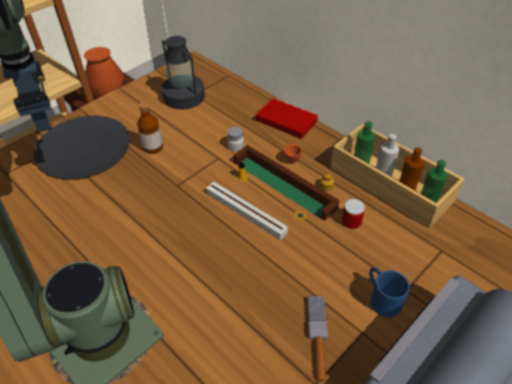

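View pics/wrist0.png

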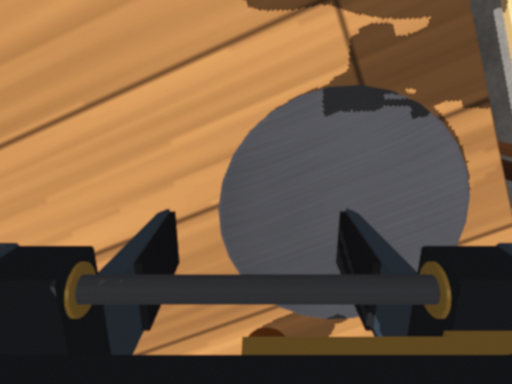

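Post is on the robot's left (+y); the plug on the right. In the scene view the bar runs about (212,196)–(299,172), with the post at (299,198). I'll measure with zoomed crops.

```bash
cat > h.py <<'E'
import numpy as np, cv2
from scipy.spatial.transform import Rotation as R
from workcell import env
def cast(f,uv,z):
    uv=np.atleast_2d(np.array(uv,float)); K=f["intrinsics"]
    d=np.c_[(uv[:,0]-K[0,2])/K[0,0],-(uv[:,1]-K[1,2])/K[1,1],-np.ones(len(uv))]
    d=R.from_euler('xyz',f["attitude"],degrees=True).apply(d); e=np.array(f["eye"])
    return e+d*((z-e[2])/d[:,2])[:,None]
def proj(f,P):
    P=np.atleast_2d(np.array(P,float)); c=R.from_euler('xyz',f["attitude"],degrees=True).inv().apply(P-np.array(f["eye"]))
    K=f["intrinsics"]; return np.c_[K[0,2]+K[0,0]*c[:,0]/-c[:,2],K[1,2]-K[1,1]*c[:,1]/-c[:,2]]
E
python3 - <<'E'
from h import *
for n,(x0,y0,x1,y1) in dict(scene=(190,155,350,275),side=(190,130,350,250)).items():
    f=env.grab_frame(n); im=f["pixels"][:,:,::-1]
    np.save(f"{n}.npy",f,allow_pickle=True)
    c=cv2.resize(im[y0:y1,x0:x1],None,fx=5,fy=5,interpolation=cv2.INTER_CUBIC); cv2.imwrite(f"pics/{n}z.png",c)
E
```

```text
(no output)
```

View pics/scenez.png

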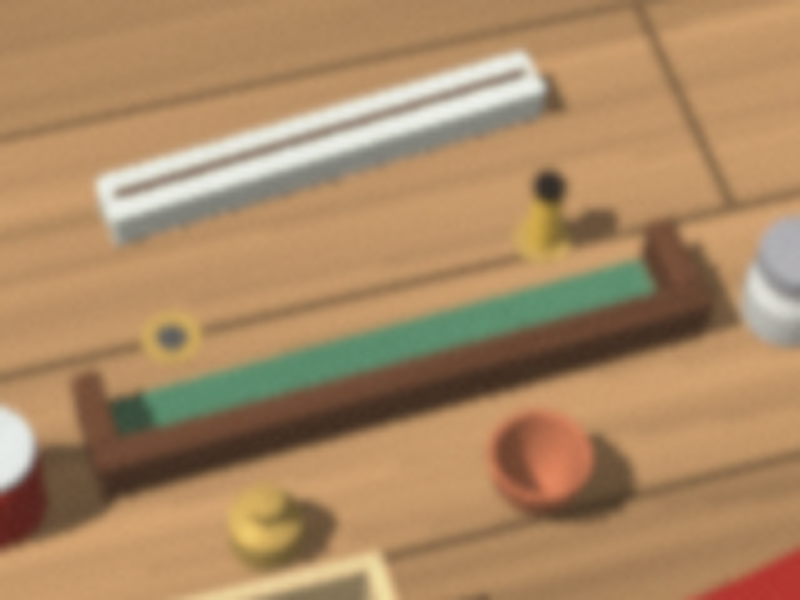

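View pics/sidez.png

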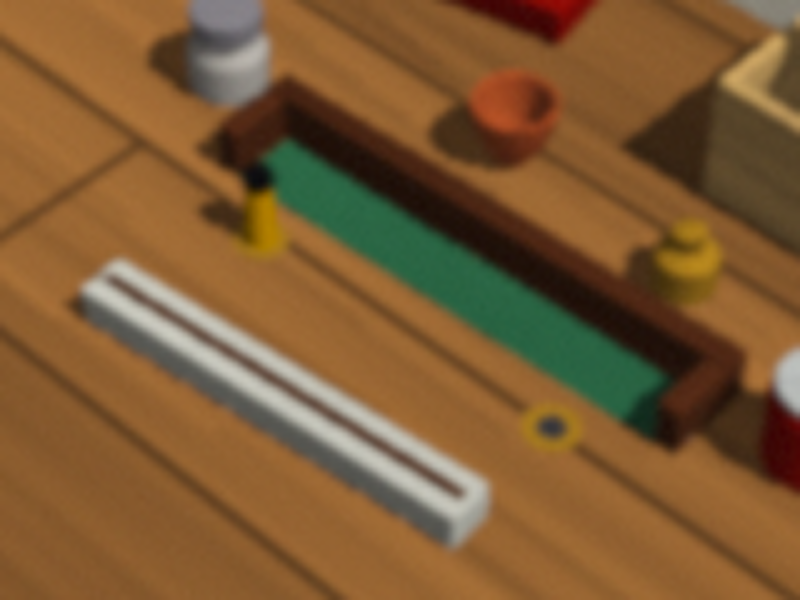

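Run:
```python
from h import *
np.set_printoptions(precision=1,suppress=True)
off=dict(scene=(190,155),side=(190,130))
def p(n,cs,z):
    f=np.load(n+".npy",allow_pickle=True).item()
    uv=np.array(off[n])+(np.array(cs,float)+.5)/5-.5
    return cast(f,uv,z)[:,:2]
for n,b,post,plug,foot,back in [("scene",[(98,181),(528,54),(545,88),(112,216)],(549,178),(172,337),(543,250),[(104,473),(712,292)]),
 ("side",[(490,487),(120,260),(80,288),(450,520)],(259,172),(552,427),(265,247),[(742,353),(290,78)])]:
    B=p(n,b,28); c=B.mean(0); v=(B[1]+B[2]-B[0]-B[3])/2
    print(n,"bar",c,np.linalg.norm(v),np.degrees(np.arctan2(-v[0],v[1])),B.ravel())
    print(" post",p(n,[post],56),"foot",p(n,[foot],0),"plug",p(n,[plug],0))
    b=p(n,back,36); d=b[1]-b[0]; print(" back",b.ravel(),np.linalg.norm(d),np.degrees(np.arctan2(-d[0],d[1])))
    P=p(n,[post],56)[0];Q=p(n,[plug],0)[0];d=P-Q; print(" pp",np.linalg.norm(d),np.degrees(np.arctan2(-d[0],d[1])))
```

```text
scene bar [491.7  30. ] 270.07256912145306 4.882343268972503 [ 489.9 -105.7  466.4  163.9  494.   165.2  516.5 -103.5]
 post [[577.5 136.7]] foot [[587.2 134.2]] plug [[587.6 -86.9]]
 back [ 684.4 -145.6  663.   204.4] 350.66173964562586 3.495376926535778
 pp 223.83716267783797 2.607822474066456
side bar [487.7  26.4] 268.97557946512904 5.181413118891848 [ 515.4 -107.6  491.   160.5  460.1  160.3  484.3 -107.4]
 post [[578.7 133.4]] foot [[575.2 127.8]] plug [[588.3 -89. ]]
 back [ 677.3 -148.   664.3  195.7] 343.93533792932726 2.1669801785024307
 pp 222.62507417987175 2.487644919896937
```

```bash
cat >> h.py <<'E'
O=np.array([641.,26.1]); YB=2.6
XB=np.array([np.cos(np.radians(YB)),np.sin(np.radians(YB))]); NB=np.array([-XB[1],XB[0]])
def tob(w): return (np.array(w)[...,:2]-O)@np.c_[XB,NB]
def tow(b): return O+np.array(b)@np.array([XB,NB])
E
python3 - <<'E'
from h import *
np.set_printoptions(precision=1,suppress=True)
f=np.load("scene.npy",allow_pickle=True).item()
for n,uv,z in [("brushbl",(147,187),8),("brushbr",(136,191),8),("brushferr",(112,175),8),("brushhandle",(92,160),8),("tin",(187,242),65),("mug",(98,210),80),("jar",(349,204),62),("postcap",(299.5,191),56)]:
    w=cast(f,uv,z)[0,:2]; print(n,w,tob(w))
E
```

```text
brushbl [ 411.7 -277.2] [-242.9 -292.6]
brushbr [ 417.7 -310.4] [-238.4 -326.1]
brushferr [ 338.1 -371.7] [-320.7 -383.7]
brushhandle [ 261.9 -424.6] [-399.2 -433.1]
tin [ 664.1 -201. ] [  12.8 -227.9]
mug [ 511.6 -410.6] [-149.1 -430.4]
jar [663.3 250.5] [ 32.5 223.1]
postcap [580.2 136. ] [-55.7 112.6]
```

```bash
cat >> h.py <<'E'
def to(P,yaw=None,s=None):
    "shift in tool axes (tool at current yaw after turn) to world P, and z-turn"
    s=s or env.state(); e=np.array(s["ee_rot"]); 
    t=0 if yaw is None else -((yaw-e[2]+180)%360-180)
    M=R.from_euler('xyz',[180,0,e[2]-t],degrees=True)
    d=M.inv().apply(np.array(P)-s["ee_pos"])
    print("t",round(s["time_s"],2),"pos",np.round(s["ee_pos"],1),"rot",np.round(e,1),"F",np.round(s["force"],1),"-> turn z",round(t,1),"shift",np.round(d,1))
E
python3 -c "
from h import *
to([474.5,207,100],5)"
```

```text
t 0.25 pos [219.5 531.2 213.6] rot [-180.     0.    67.6] F [-0.9  0.3  0.5] -> turn z 62.6 shift [225.8 345.2 113.6]
```

Emit:
{"name": "servo_tool", "arguments": {
  "plan": [
    [[0,0,10.4],[0,0,0],0],
    [[0,0,10.4],[0,0,0],0],
    [[0,0,10.4],[0,0,0],0],
    [[0,0,10.4],[0,0,0],0],
    [[0,0,10.4],[0,0,0],0],
    [[0,0,10.6],[0,0,0],0],
    [[0,0,0],[28,43,0],0],
    [[0,0,0],[28,43,0],0],
    [[0,0,0],[28,43,0],0],
    [[0,0,0],[28,43,0],0]
  ],
  "squeeze": 20
}}

```text
time_s: 1.5
ee_pos: [342.0, 363.4, 211.9]
ee_rot: [179.9, 0.1, 3.5]
force: [0.7, 0.5, -0.5]
gripper_width: 0.4
```

```bash
python3 -c "
from h import *
to([474.5,207,100],5)"
```

```text
t 1.5 pos [342.  363.4 211.9] rot [1.799e+02 1.000e-01 3.500e+00] F [ 0.7  0.5 -0.5] -> turn z -1.5 shift [118.4 167.4 111.9]
```

Emit:
{"name": "servo_tool", "arguments": {
  "plan": [
    [[0,0,-1.5],[24,33,0],0],
    [[0,0,0],[24,33,10],0],
    [[0,0,0],[24,33,20],0],
    [[0,0,0],[24,33,30],0],
    [[0,0,0],[20,32,30],0],
    [[0,0,0],[4,4,30],0],
    [[0,0,0],[0,0,30],0],
    [[0,0,0],[0,0,25],0],
    [[0,0,0],[0,0,10],0],
    [[0,0,0],[0,0,0],0]
  ]
}}

```text
time_s: 2.75
ee_pos: [483.4, 197.1, 23.3]
ee_rot: [-180.0, -0.2, 4.6]
force: [-0.1, 0.1, -0.1]
gripper_width: 0.3
```

Run:
```python
from h import *
to([475,203,9],5)
f=env.grab_frame("scene"); im=f["pixels"][:,:,::-1]
cv2.imwrite("pics/s1.png",cv2.resize(im[125:275,160:360],None,fx=4,fy=4,interpolation=cv2.INTER_CUBIC))
```

```text
t 2.75 pos [483.4 197.1  23.3] rot [-180.    -0.2    4.6] F [-0.1  0.1 -0.1] -> turn z -0.4 shift [-7.8 -6.6 14.3]
```

View pics/s1.png

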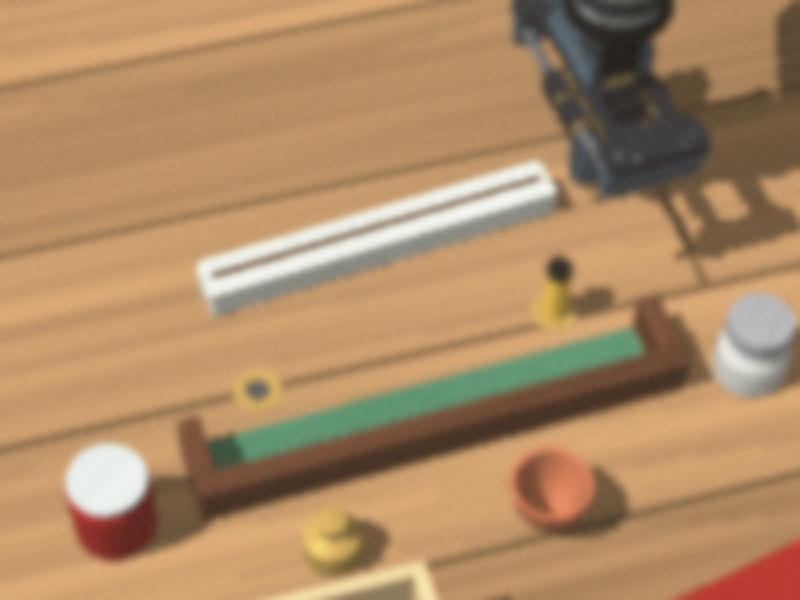

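Emit:
{"name": "servo_tool", "arguments": {
  "plan": [
    [[0,0,-0.4],[-8,0,8],0],
    [[0,0,0],[0,0,6],0],
    [[0,0,0],[0,0,0],0],
    [[0,0,0],[0,10,0],0],
    [[0,0,0],[0,10,0],0],
    [[0,0,0],[0,10,0],0],
    [[0,0,0],[0,10,0],0],
    [[0,0,0],[0,10,0],0],
    [[0,0,0],[0,10,0],0],
    [[0,0,0],[0,10,0],0]
  ]
}}

```text
time_s: 4.05
ee_pos: [483.5, 123.4, 11.2]
ee_rot: [-179.8, -0.6, 5.0]
force: [-0.6, 1.8, 0.0]
gripper_width: 0.4
```

```bash
cat >> h.py <<'E'
def bar(f,dbg=None):
    "white-top bar: mask -> top-face via brown line + mask; returns centre,yaw by fitting top-face"
    im=cv2.resize(f["pixels"][:,:,::-1],None,fx=4,fy=4,interpolation=cv2.INTER_CUBIC)
    hsv=cv2.cvtColor(im,cv2.COLOR_BGR2HSV)
    m=((hsv[...,1]<60)&(hsv[...,2]>120)).astype(np.uint8)
    m=cv2.morphologyEx(m,cv2.MORPH_CLOSE,np.ones((13,13),np.uint8))
    cs,_=cv2.findContours(m,cv2.RETR_EXTERNAL,cv2.CHAIN_APPROX_NONE)
    out=[]
    for c in cs:
        if cv2.contourArea(c)<3000: continue
        w=cast(f,(c[:,0]+.5)/4-.5,28)[:,:2]; r=cv2.minAreaRect(w.astype(np.float32))
        if min(r[1])>15 and 180<max(r[1])<320 and min(r[1])<90 and 250<r[0][0]<750 and -350<r[0][1]<350: out.append((r,c))
    return out,im
def shot(name,tag,box):
    f=env.grab_frame(name); x0,y0,x1,y1=box
    k=min(800/(x1-x0),600/(y1-y0)); im=f["pixels"][y0:y1,x0:x1,::-1]
    cv2.imwrite(f"pics/{tag}.png",cv2.resize(im,None,fx=k,fy=k,interpolation=cv2.INTER_CUBIC)); return f
E
python3 - <<'E'
from h import *
to([475,203,9],5)
f=shot("scene","s2",(160,125,360,275))
for r,c in bar(f)[0]: print(r)
f=shot("side","d2",(170,120,370,270))
for r,c in bar(f)[0]: print(r)
E
```

```text
t 4.05 pos [483.5 123.4  11.2] rot [-179.8   -0.6    5. ] F [-0.6  1.8  0. ] -> turn z 0.0 shift [ -1.6 -80.1   2.2]
((503.2260437011719, -26.233688354492188), (50.95647430419922, 278.72039794921875), 4.965512752532959)
((491.9143981933594, -35.774810791015625), (45.234344482421875, 282.2157287597656), 2.803421974182129)
```

View pics/s2.png

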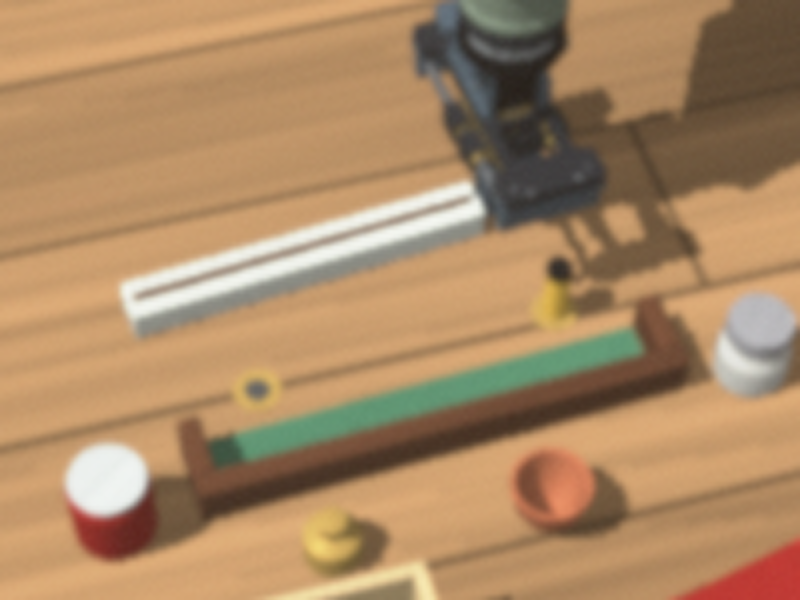

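View pics/d2.png

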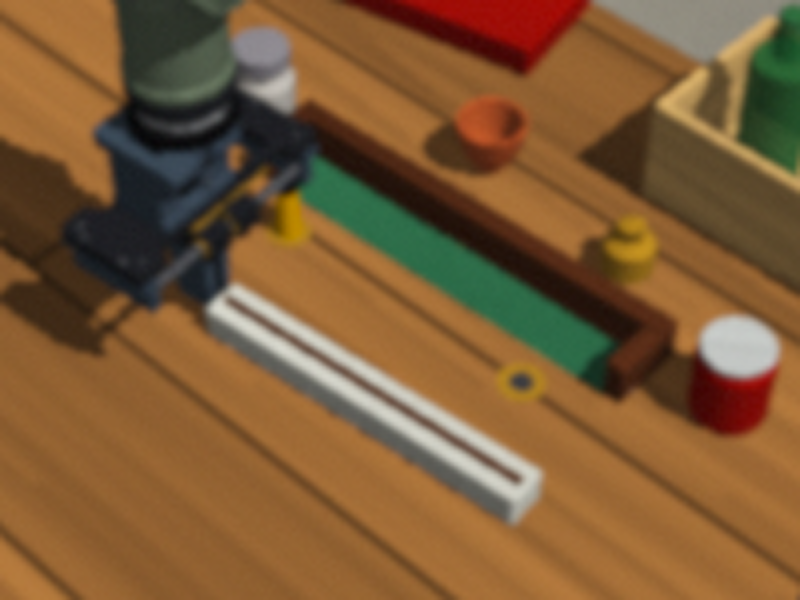

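Emit:
{"name": "servo_tool", "arguments": {
  "plan": [
    [[0,0,0],[0,10,2],0],
    [[0,0,0],[0,10,0],0],
    [[0,0,0],[0,10,0],0],
    [[0,0,0],[0,4,0],0],
    [[0,0,0],[0,0,0],0],
    [[0,0,0],[0,-12,0],0],
    [[0,0,0],[0,-12,0],0],
    [[0,0,0],[0,0,-30],0],
    [[0,0,0],[0,0,-40],0],
    [[0,0,-8],[0,0,0],0]
  ]
}}

```text
time_s: 5.4
ee_pos: [483.1, 114.9, 80.5]
ee_rot: [-180.0, -0.5, 13.4]
force: [0.0, -0.1, -0.6]
gripper_width: 0.3
```

Run:
```python
from h import *
to([430,55,75],80)
f=shot("scene","s3",(140,125,340,275))
f=shot("side","d3",(170,120,370,270))
```

```text
t 5.4 pos [483.1 114.9  80.5] rot [-180.    -0.5   13.4] F [ 0.  -0.1 -0.6] -> turn z -66.6 shift [-68.2 -41.9   5.5]
```

View pics/s3.png

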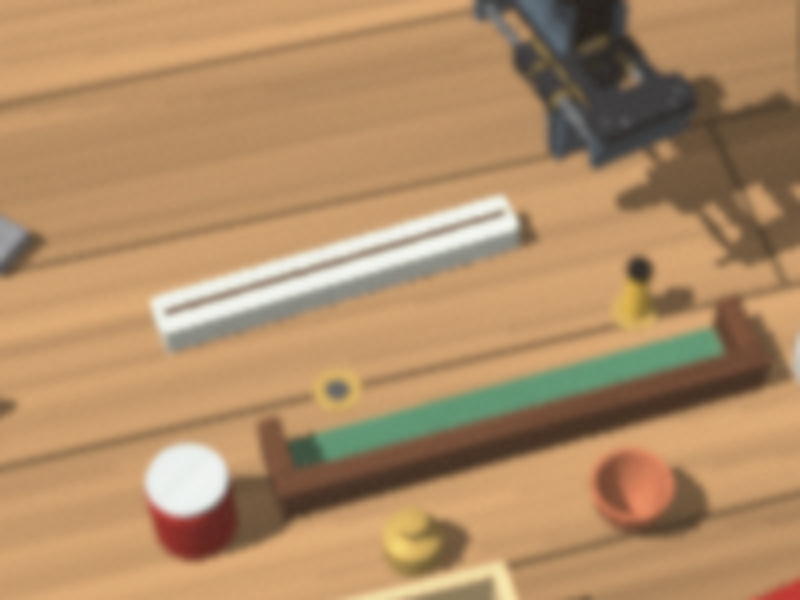

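View pics/d3.png

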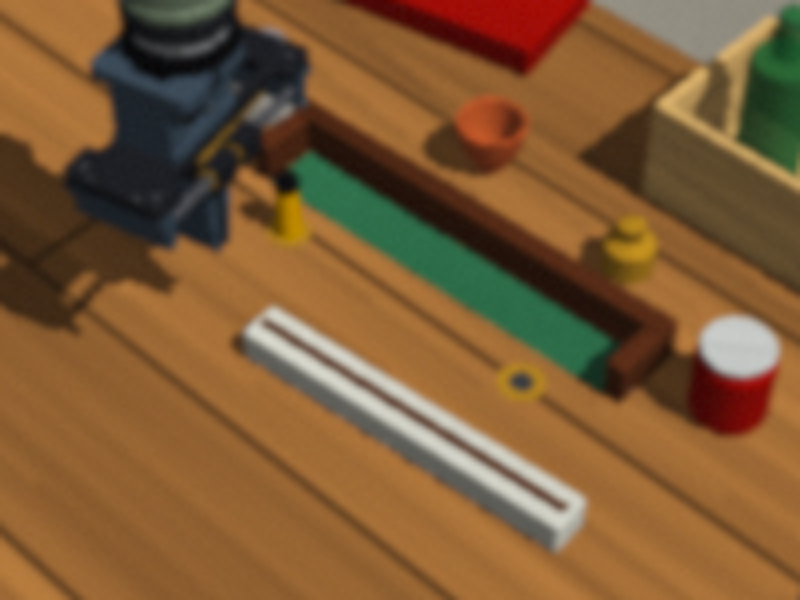

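Bar slid right, axis unchanged; scene top corners in crop (152,300)…(504,197), left end clear of the post.

```bash
cat >> h.py <<'E'
def pick(name,box,pts,z=28):
    f=env.grab_frame(name); k=min(800/(box[2]-box[0]),600/(box[3]-box[1]))
    return cast(f,np.array(box[:2])+(np.array(pts,float)+.5)/k-.5,z)[:,:2]
def barfit(name,box,b):
    "b order: right-rear,left-rear,left-front,right-front (any right,left,left,right)"
    B=pick(name,box,b); c=B.mean(0); v=(B[1]+B[2]-B[0]-B[3])/2; yaw=np.degrees(np.arctan2(-v[0],v[1]))
    print(name,"bar C",np.round(c,1),"L",round(np.linalg.norm(v),1),"yaw",round(yaw,1),"| bay",np.round(tob(c),1),round(yaw-YB,1))
E
python3 - <<'E'
from h import *
barfit("scene",(140,125,340,275),[(152,300),(504,197),(520,228),(165,335)])
barfit("side",(170,120,370,270),[(585,500),(272,308),(243,334),(555,534)])
E
```

```text
scene bar C [500.9 -63.5] L 268.9 yaw 5.0 | bay [-144.   -83.1] 2.4
side bar C [494.6 -67.5] L 267.6 yaw 4.9 | bay [-150.5  -86.9] 2.3
```

Emit:
{"name": "servo_tool", "arguments": {
  "plan": [
    [[0,0,0],[-28,-19,0],0],
    [[0,0,0],[-28,-19,0],0],
    [[0,0,0],[-12,-5,0],0],
    [[0,0,-10],[0,0,0],0],
    [[0,0,-10],[0,0,0],0],
    [[0,0,-10],[0,0,0],0],
    [[0,0,-10],[0,0,0],0],
    [[0,0,-10],[0,0,0],0],
    [[0,0,-10],[0,0,0],0],
    [[0,0,-7],[0,0,0],0]
  ]
}}

```text
time_s: 6.85
ee_pos: [405.2, 141.0, 73.8]
ee_rot: [180.0, 0.1, 81.6]
force: [-0.0, 0.2, -0.8]
gripper_width: 0.4
```

Run:
```python
from h import *
to([435,55,9],80)
```

```text
t 6.85 pos [405.2 141.   73.8] rot [1.80e+02 1.00e-01 8.16e+01] F [-0.   0.2 -0.8] -> turn z 1.6 shift [-79.5  44.3  64.8]
```

Emit:
{"name": "servo_tool", "arguments": {
  "plan": [
    [[0,0,1.6],[-30,0,0],0],
    [[0,0,0],[-30,10,0],0],
    [[0,0,0],[-18,14,0],0],
    [[0,0,0],[0,14,15],0],
    [[0,0,0],[0,0,25],0],
    [[0,0,0],[0,0,18],0],
    [[0,0,0],[0,0,5],0],
    [[0,0,0],[0,0,2],0],
    [[0,0,0],[0,0,0],0],
    [[0,0,0],[0,0,0],0]
  ]
}}

```text
time_s: 8.1
ee_pos: [437.5, 53.3, 7.2]
ee_rot: [179.6, 0.1, 79.5]
force: [0.1, -0.7, -0.4]
gripper_width: 0.4
```

Run:
```python
from h import *
to([440,55,9],80)
```

```text
t 8.1 pos [437.5  53.3   7.2] rot [1.796e+02 1.000e-01 7.950e+01] F [ 0.1 -0.7 -0.4] -> turn z -0.5 shift [ 2.1  2.2 -1.8]
```

Emit:
{"name": "servo_tool", "arguments": {
  "plan": [
    [[0,0,0],[0,10,-2],0],
    [[0,0,0],[0,10,0],0],
    [[0,0,0],[0,10,0],0],
    [[0,0,0],[0,10,0],0],
    [[0,0,0],[0,10,0],0],
    [[0,0,0],[0,10,0],0],
    [[0,0,0],[0,10,0],0],
    [[0,0,0],[0,10,0],0],
    [[0,0,0],[0,0,0],0],
    [[0,0,0],[0,0,0],0]
  ]
}}

```text
time_s: 9.35
ee_pos: [522.6, 37.7, 10.5]
ee_rot: [179.5, 0.1, 79.5]
force: [-0.2, 0.9, 1.2]
gripper_width: 0.5
```

Run:
```python
from h import *
to([440,55,9],80)
f=shot("scene","s4",(140,125,340,275))
f=shot("side","d4",(170,120,370,270))
```

```text
t 9.35 pos [522.6  37.7  10.5] rot [1.795e+02 1.000e-01 7.950e+01] F [-0.2  0.9  1.2] -> turn z -0.5 shift [  2.7 -84.3   1.5]
```

View pics/s4.png

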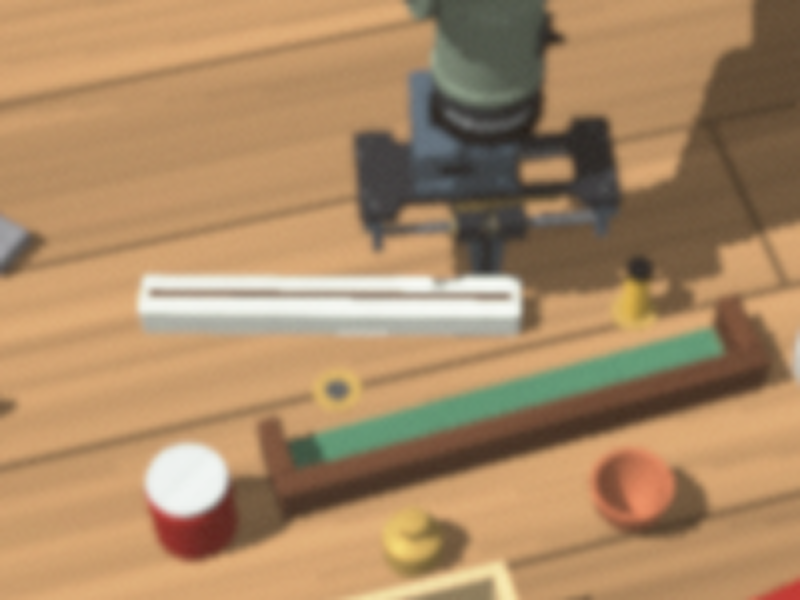

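View pics/d4.png

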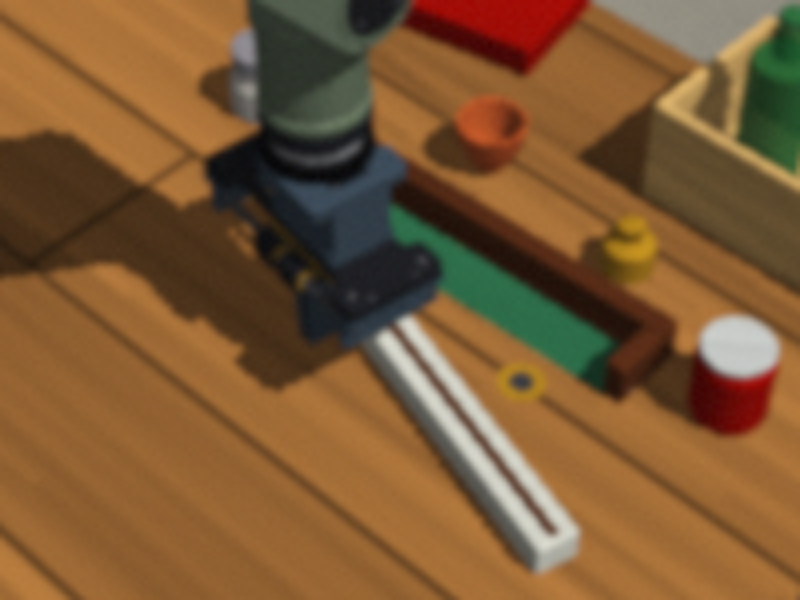

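Run:
```python
from h import *
barfit("scene",(140,125,340,275),[(142,276),(516,278),(520,308),(140,316)])
```

```text
scene bar C [525.6 -76.2] L 268.6 yaw -15.1 | bay [-119.9  -97. ] -17.7
```

Emit:
{"name": "servo_tool", "arguments": {
  "plan": [
    [[0,0,0],[0,10,0],0],
    [[0,0,0],[0,10,0],0],
    [[0,0,0],[0,5,0],0],
    [[0,0,0],[0,0,0],0],
    [[0,0,0],[0,-15,0],0],
    [[0,0,0],[0,-15,0],0],
    [[0,0,0],[0,-10,0],0],
    [[0,0,0],[0,-10,-30],0],
    [[0,0,0],[0,-20,-40],0],
    [[0,0,0],[0,-30,-20],0]
  ]
}}

```text
time_s: 10.75
ee_pos: [442.3, 52.3, 100.8]
ee_rot: [179.8, 0.1, 79.5]
force: [-0.7, -0.0, -0.5]
gripper_width: 0.6
```

Run:
```python
from h import *
to([440,55,100],-22.4)
f=shot("scene","s5",(140,125,340,275))
f=shot("side","d5",(170,120,370,270))
```

```text
t 10.75 pos [442.3  52.3 100.8] rot [1.798e+02 1.000e-01 7.950e+01] F [-0.7 -0.  -0.5] -> turn z 101.9 shift [-3.2 -1.6  0.8]
```

View pics/s5.png

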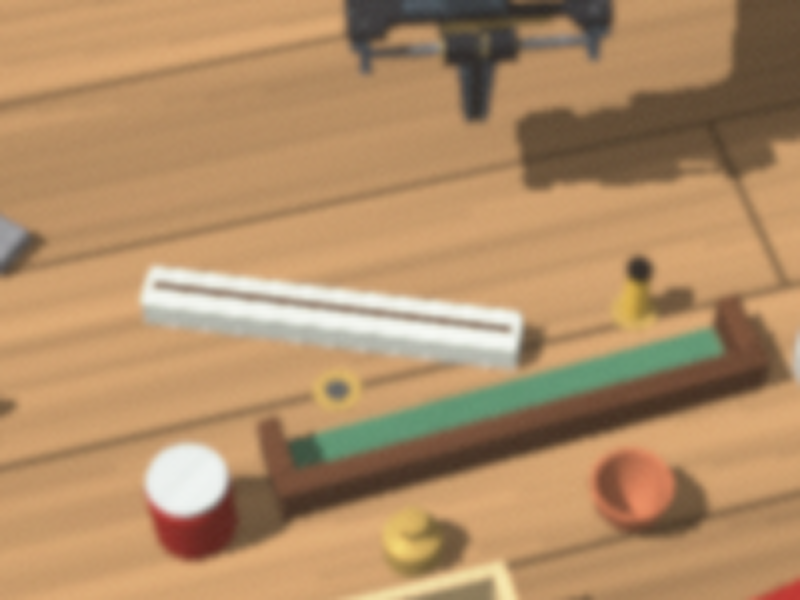

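View pics/d5.png

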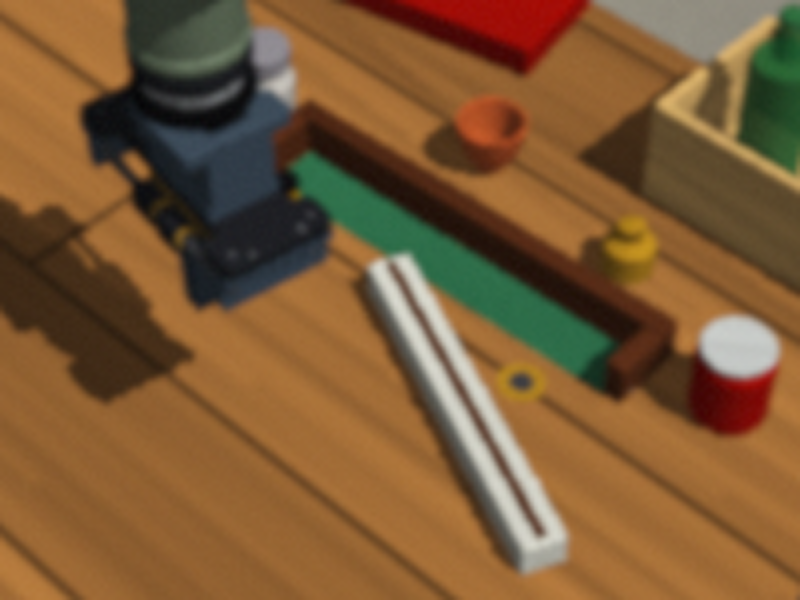

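Run:
```python
from h import *
barfit("scene",(140,125,340,275),[(152,267),(521,314),(518,341),(144,305)])
barfit("side",(170,120,370,270),[(567,538),(408,254),(368,270),(522,552)])
```

```text
scene bar C [536.5 -76.9] L 267.3 yaw -23.5 | bay [-109.1  -98.1] -26.1
side bar C [532.9 -81.9] L 266.5 yaw -24.2 | bay [-112.9 -103. ] -26.8
```

Emit:
{"name": "servo_tool", "arguments": {
  "plan": [
    [[0,0,10.4],[0,0,0],0],
    [[0,0,10.4],[0,0,0],0],
    [[0,0,10.4],[0,0,0],0],
    [[0,0,10.4],[0,0,0],0],
    [[0,0,10.4],[0,0,0],0],
    [[0,0,10.4],[0,0,0],0],
    [[0,0,10.4],[0,0,0],0],
    [[0,0,10.4],[0,0,0],0],
    [[0,0,10.4],[0,0,0],0],
    [[0,0,9],[0,0,0],0]
  ]
}}

```text
time_s: 12.2
ee_pos: [446.1, 50.8, 89.5]
ee_rot: [179.6, 0.3, -26.4]
force: [0.3, 0.3, -1.0]
gripper_width: 0.2
```

Run:
```python
from h import *
to([463.7,-240.4,80],-23.8)
```

```text
t 12.2 pos [446.1  50.8  89.5] rot [179.6   0.3 -26.4] F [ 0.3  0.3 -1. ] -> turn z -2.6 shift [133.6 259.4   9.5]
```

Emit:
{"name": "servo_tool", "arguments": {
  "plan": [
    [[0,0,-2.6],[0,0,0],0],
    [[0,0,0],[22,43,0],0],
    [[0,0,0],[22,43,0],0],
    [[0,0,0],[22,43,0],0],
    [[0,0,0],[22,43,0],0],
    [[0,0,0],[22,43,0],0],
    [[0,0,0],[23,43,0],0],
    [[0,0,0],[0,0,0],0],
    [[0,0,0],[0,0,20],0],
    [[0,0,0],[0,0,20],0]
  ]
}}

```text
time_s: 13.45
ee_pos: [469.3, -250.2, 40.0]
ee_rot: [179.5, 0.5, -23.8]
force: [0.4, 0.4, 0.6]
gripper_width: 0.5
```

Run:
```python
from h import *
to([463.7,-240.4,9],-23.8)
```

```text
t 13.45 pos [ 469.3 -250.2   40. ] rot [179.5   0.5 -23.8] F [0.4 0.4 0.6] -> turn z 0.0 shift [-9.1 -6.7 31. ]
```

Emit:
{"name": "servo_tool", "arguments": {
  "plan": [
    [[0,0,0],[-9,0,10],0],
    [[0,0,0],[0,0,12],0],
    [[0,0,0],[0,0,8],0],
    [[0,0,0],[0,0,0],0],
    [[0,0,0],[0,-10,0],0],
    [[0,0,0],[0,-10,0],0],
    [[0,0,0],[0,-10,0],0],
    [[0,0,0],[0,-10,0],0],
    [[0,0,0],[0,-10,0],0],
    [[0,0,0],[0,-10,0],0]
  ]
}}

```text
time_s: 14.7
ee_pos: [486.0, -186.3, 7.4]
ee_rot: [179.5, 0.6, -23.7]
force: [-0.9, -2.8, -0.4]
gripper_width: 0.9
```

Run:
```python
from h import *
to([463.7,-240.4,9],-23.8)
f=shot("scene","s6",(140,125,340,275))
f=shot("side","d6",(170,120,370,270))
```

```text
t 14.7 pos [ 486.  -186.3    7.4] rot [179.5   0.6 -23.7] F [-0.9 -2.8 -0.4] -> turn z 0.1 shift [ 1.5 58.5 -1.6]
```

View pics/s6.png

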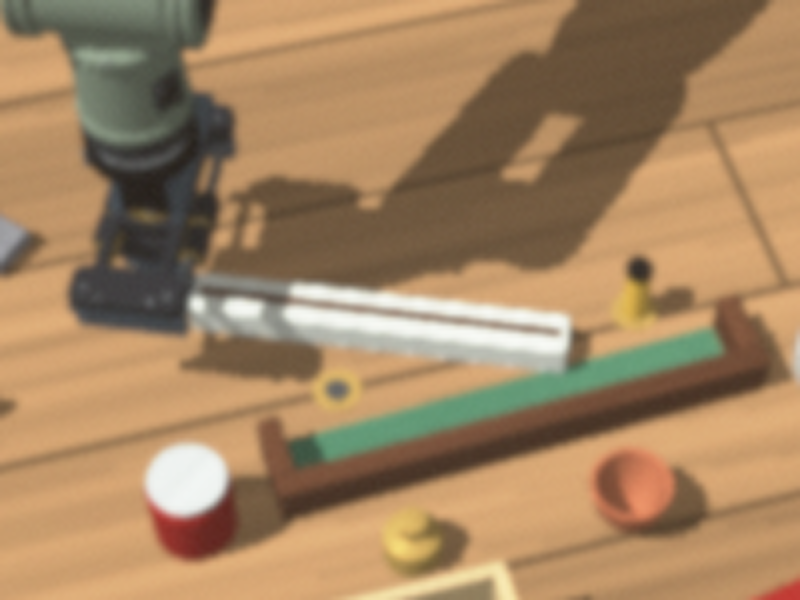

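View pics/d6.png

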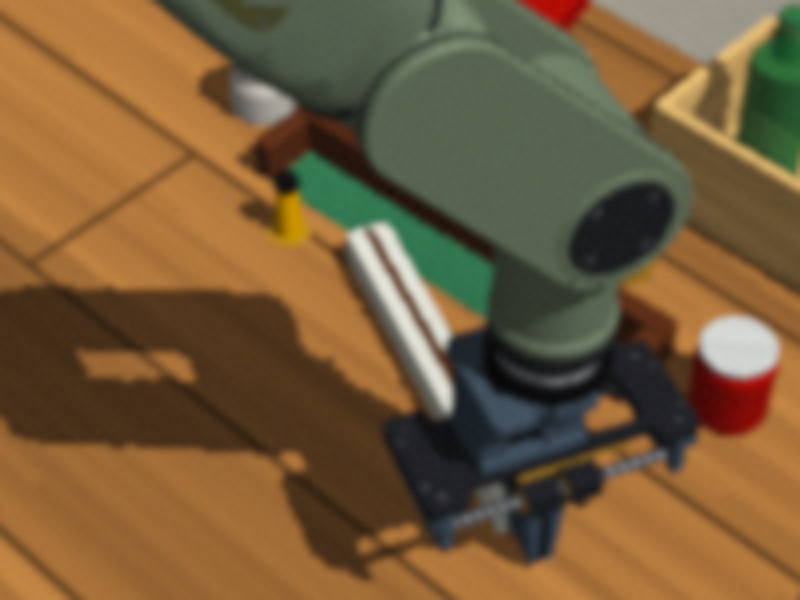

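The bar slides along its axis straight toward the gap right of the post, at (640,300) in the scene crop.

Emit:
{"name": "servo_tool", "arguments": {
  "plan": [
    [[0,0,0],[0,-10,-2],0],
    [[0,0,0],[0,-10,0],0],
    [[0,0,0],[0,-10,0],0],
    [[0,0,0],[0,-10,0],0],
    [[0,0,0],[0,-10,0],0],
    [[0,0,0],[0,-6,0],0],
    [[0,0,0],[0,0,0],0],
    [[0,0,0],[0,0,0],0],
    [[0,0,0],[0,0,0],0],
    [[0,0,0],[0,0,0],0]
  ]
}}

```text
time_s: 16.05
ee_pos: [510.2, -131.3, 9.2]
ee_rot: [179.6, 0.6, -23.7]
force: [-0.1, 0.1, -0.8]
gripper_width: 0.1
```

Run:
```python
from h import *
to([463.7,-240.4,9],-23.8)
f=shot("scene","s7",(140,125,340,275))
f=shot("side","d7",(170,120,370,270))
```

```text
t 16.05 pos [ 510.2 -131.3    9.2] rot [179.6   0.6 -23.7] F [-0.1  0.1 -0.8] -> turn z 0.1 shift [  1.5 118.6   0.2]
```

View pics/s7.png

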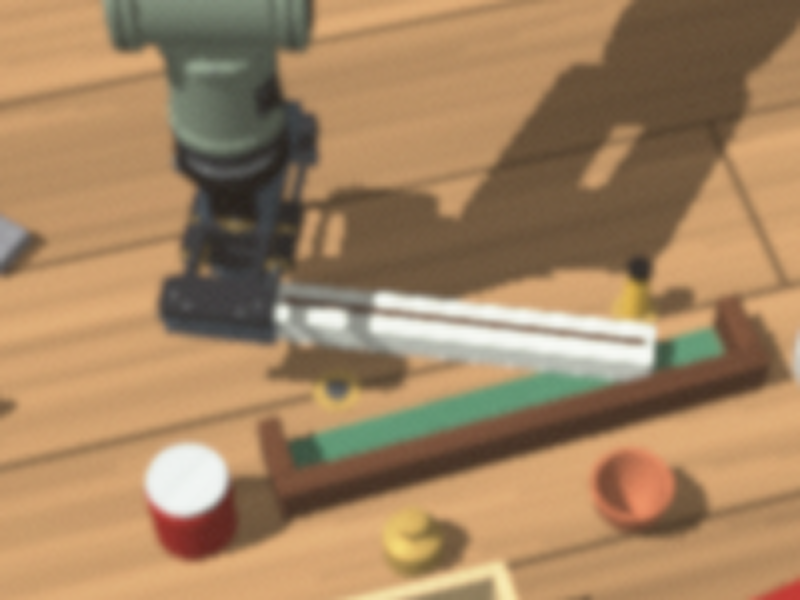

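View pics/d7.png

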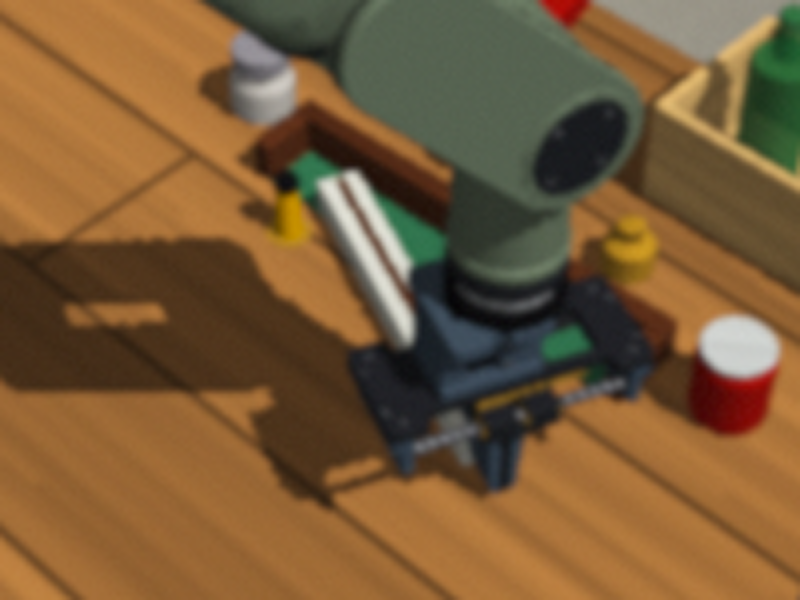

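Emit:
{"name": "servo_tool", "arguments": {
  "plan": [
    [[0,0,0],[0,-8,0],0],
    [[0,0,0],[0,-8,0],0],
    [[0,0,0],[0,-6,0],0],
    [[0,0,0],[0,0,0],0],
    [[0,0,0],[0,15,0],0],
    [[0,0,0],[0,15,0],0],
    [[0,0,0],[0,0,-30],0],
    [[0,0,0],[0,0,-40],0],
    [[0,0,0],[-40,0,0],0],
    [[0,0,0],[-40,0,0],0]
  ]
}}

```text
time_s: 17.4
ee_pos: [433.3, -110.4, 81.7]
ee_rot: [179.6, 0.5, -23.9]
force: [-0.8, -0.3, 0.1]
gripper_width: 0.9
```

Run:
```python
from h import *
to([463.7,-240.4,9],-23.8)
f=shot("scene","s8",(180,145,340,265))
f=shot("side","d8",(170,120,370,270))
```

```text
t 17.4 pos [ 433.3 -110.4   81.7] rot [179.6   0.5 -23.9] F [-0.8 -0.3  0.1] -> turn z -0.1 shift [ 80.2 106.7  72.7]
```

View pics/s8.png

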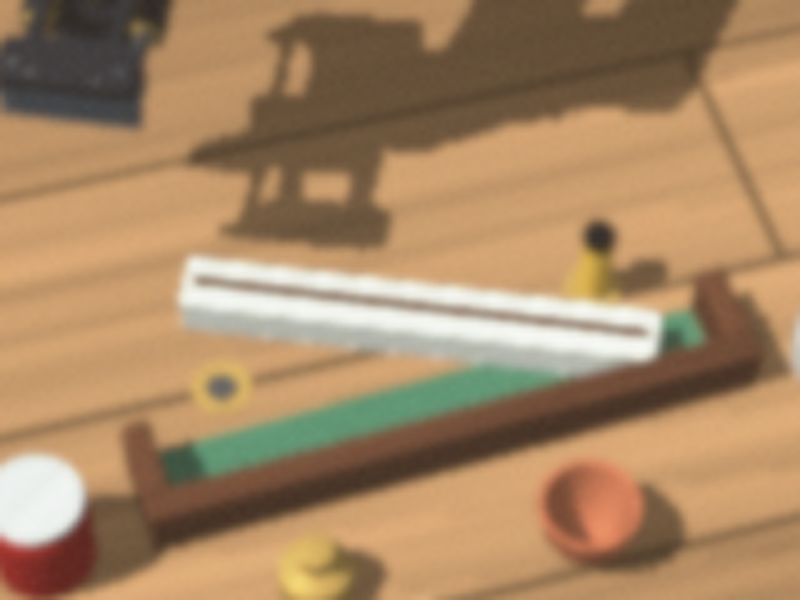

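View pics/d8.png

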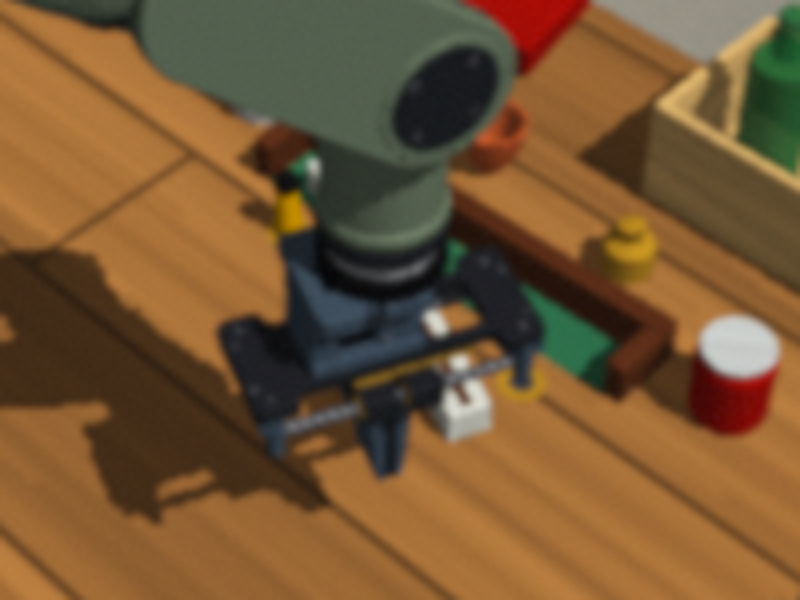

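Run:
```python
from h import *
barfit("scene",(180,145,340,265),[(190,257),(664,311),(658,340),(181,301)])
```

```text
scene bar C [580.6  32.1] L 270.1 yaw -22.5 | bay [-60.1   8.7] -25.1
```

Run:
```python
from h import *
w=tow((-165,-78)); print(w); to([*w,80],-97)
```

```text
[479.70816906 -59.30459749]
t 17.55 pos [ 432.7 -110.    81.7] rot [179.6   0.6 -23.9] F [0.8 0.1 0.4] -> turn z 73.1 shift [-56.1 -40.5   1.7]
```

Emit:
{"name": "servo_tool", "arguments": {
  "plan": [
    [[0,0,10.4],[0,0,0],0],
    [[0,0,10.4],[0,0,0],0],
    [[0,0,10.4],[0,0,0],0],
    [[0,0,10.4],[0,0,0],0],
    [[0,0,10.4],[0,0,0],0],
    [[0,0,10.4],[0,0,0],0],
    [[0,0,9],[0,0,0],0],
    [[0,0,0],[0,0,0],0],
    [[0,0,0],[0,0,0],0],
    [[0,0,0],[0,0,0],0]
  ]
}}

```text
time_s: 18.8
ee_pos: [441.6, -119.0, 81.9]
ee_rot: [179.9, -0.3, -97.6]
force: [1.3, -0.2, -0.6]
gripper_width: 0.3
```

Run:
```python
from h import *
w=tow((-165,-78)); print(w); to([*w,9],-97)
```

```text
[479.70816906 -59.30459749]
t 18.8 pos [ 441.6 -119.    81.9] rot [179.9  -0.3 -97.6] F [ 1.3 -0.2 -0.6] -> turn z -0.6 shift [-63.9 -30.5  72.9]
```

Emit:
{"name": "servo_tool", "arguments": {
  "plan": [
    [[0,0,-0.6],[-32,-10,0],0],
    [[0,0,0],[-30,-10,0],0],
    [[0,0,0],[-2,-8,20],0],
    [[0,0,0],[0,0,25],0],
    [[0,0,0],[0,0,20],0],
    [[0,0,0],[0,0,7],0],
    [[0,0,0],[0,0,0],0],
    [[0,0,0],[0,-8,0],0],
    [[0,0,0],[0,-8,0],0],
    [[0,0,0],[0,-8,0],0]
  ]
}}

```text
time_s: 20.05
ee_pos: [507.4, -61.2, 10.6]
ee_rot: [-179.6, -0.3, -96.5]
force: [-1.3, 0.5, -0.6]
gripper_width: 0.3
```

Run:
```python
from h import *
w=tow((-34,-100)); print(tob(env.state()["ee_pos"][:2])); to([*w,9],-97)
```

```text
[-137.40528834  -81.14174551]
t 20.05 pos [507.4 -61.2  10.6] rot [-179.6   -0.3  -96.5] F [-1.3  0.5 -0.6] -> turn z 0.5 shift [   1.3 -105.1    1.6]
```

Push about 60 mm, then look.

Emit:
{"name": "servo_tool", "arguments": {
  "plan": [
    [[0,0,0],[0,-8,1],0],
    [[0,0,0],[0,-8,0],0],
    [[0,0,0],[0,-8,0],0],
    [[0,0,0],[0,-8,0],0],
    [[0,0,0],[0,-8,0],0],
    [[0,0,0],[0,-8,0],0],
    [[0,0,0],[0,-8,0],0],
    [[0,0,0],[0,0,0],0],
    [[0,0,0],[0,0,0],0],
    [[0,0,0],[0,0,0],0]
  ]
}}

```text
time_s: 21.3
ee_pos: [567.7, -68.1, 9.9]
ee_rot: [-179.6, -0.3, -96.5]
force: [-1.0, 0.0, -0.4]
gripper_width: 0.3
```

Run:
```python
from h import *
w=tow((-34,-100)); print(tob(env.state()["ee_pos"][:2])); to([*w,9],-97)
f=shot("scene","s9",(180,145,340,265))
f=shot("side","d9",(170,120,370,270))
```

```text
[-77.50570854 -90.76435521]
t 21.3 pos [567.7 -68.1   9.9] rot [-179.6   -0.3  -96.5] F [-1.   0.  -0.4] -> turn z 0.5 shift [  1.9 -44.4   0.9]
```

View pics/s9.png

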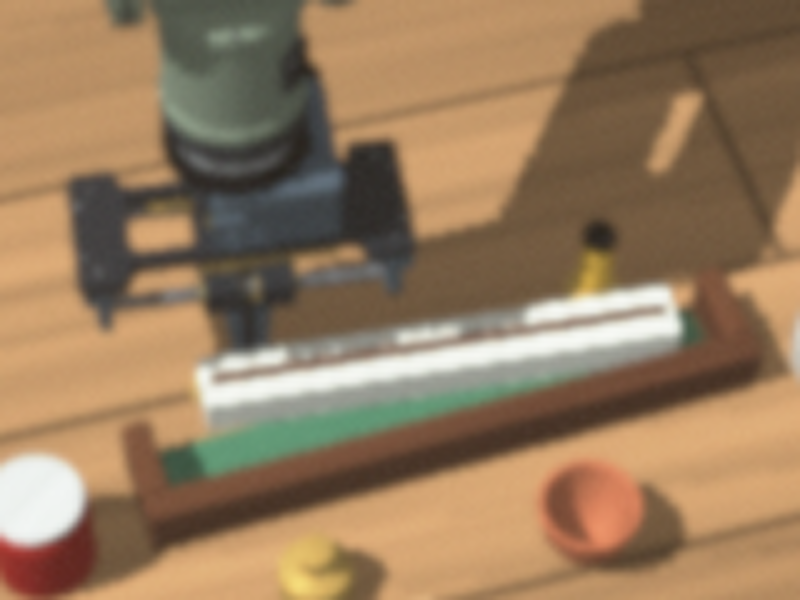

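View pics/d9.png

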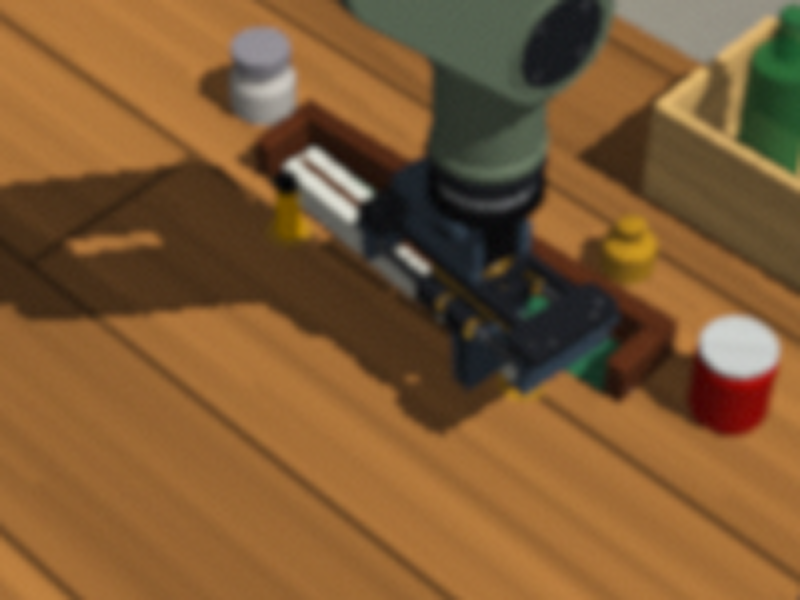

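Run:
```python
from h import *
barfit("scene",(180,145,340,265),[(197,362),(676,285),(683,316),(207,400)])
```

```text
scene bar C [608.9  36.5] L 273.3 yaw -4.2 | bay [-31.6  11.8] -6.8
```

Emit:
{"name": "servo_tool", "arguments": {
  "plan": [
    [[0,0,0],[0,-8,1],0],
    [[0,0,0],[0,-8,0],0],
    [[0,0,0],[0,-6,0],0],
    [[0,0,0],[0,0,0],0],
    [[0,0,0],[0,15,0],0],
    [[0,0,0],[0,15,0],0],
    [[0,0,-3],[-30,5,0],0],
    [[0,0,-3],[-30,0,0],0],
    [[0,0,-3],[-30,0,0],0],
    [[0,0,0],[-10,0,0],0]
  ]
}}

```text
time_s: 22.7
ee_pos: [553.4, 34.6, 8.2]
ee_rot: [-179.9, -0.4, -87.4]
force: [-0.5, -0.3, -1.0]
gripper_width: 0.7
```

Run:
```python
from h import *
w=tow((-34,15)); print(tob(env.state()["ee_pos"][:2])); to([*w,9],-87.4)
f=shot("scene","s10",(180,145,340,265))
f=shot("side","d10",(170,120,370,270))
```

```text
[-87.15314346  12.46667711]
t 22.7 pos [553.4  34.6   8.2] rot [-179.9   -0.4  -87.4] F [-0.5 -0.3 -1. ] -> turn z -0.0 shift [ -2.5 -53.2  -0.8]
```

View pics/s10.png

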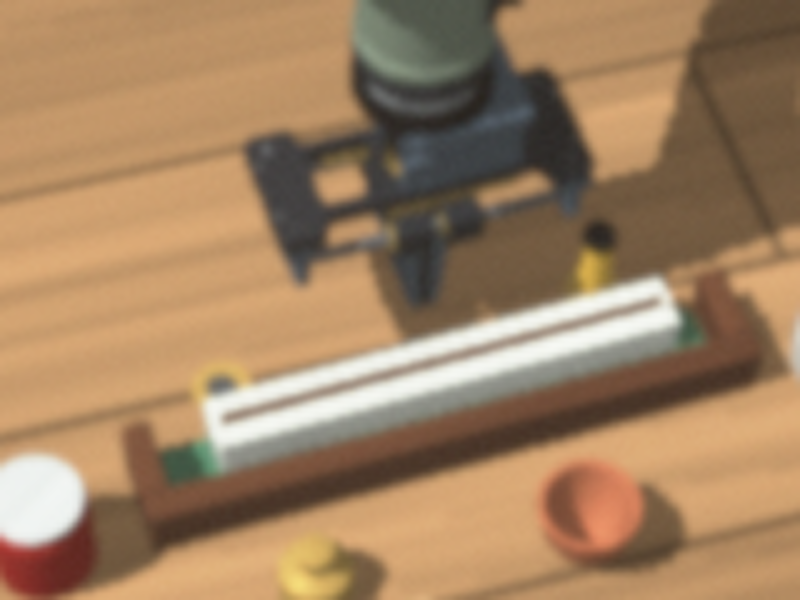

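View pics/d10.png

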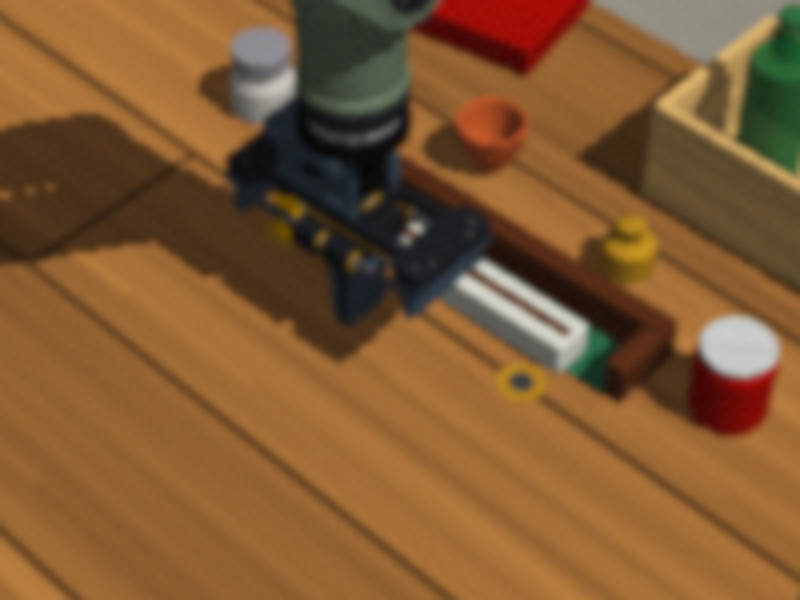

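The bar is now behind the post and parallel, short of the rail. Push its middle home.

Emit:
{"name": "servo_tool", "arguments": {
  "plan": [
    [[0,0,0],[0,-9,0],0],
    [[0,0,0],[0,-9,0],0],
    [[0,0,0],[0,-8,0],0],
    [[0,0,0],[0,-7,0],0],
    [[0,0,0],[0,-6,0],0],
    [[0,0,0],[0,-6,0],0],
    [[0,0,0],[0,-4,0],0],
    [[0,0,0],[0,-3,0],0],
    [[0,0,0],[0,-3,0],0],
    [[0,0,0],[0,0,0],0]
  ]
}}

```text
time_s: 24.05
ee_pos: [608.1, 33.2, 7.7]
ee_rot: [179.6, -0.4, -87.7]
force: [-2.5, -0.1, 2.4]
gripper_width: 0.5
```

Run:
```python
from h import *
w=tow((-34,15)); print(tob(env.state()["ee_pos"][:2])); to([*w,9],-87.4)
f=shot("scene","s11",(180,145,340,265))
```

```text
[-32.5069088    8.55839215]
t 24.05 pos [608.1  33.2   7.7] rot [179.6  -0.4 -87.7] F [-2.5 -0.1  2.4] -> turn z -0.3 shift [-6.4  1.5 -1.3]
```

View pics/s11.png

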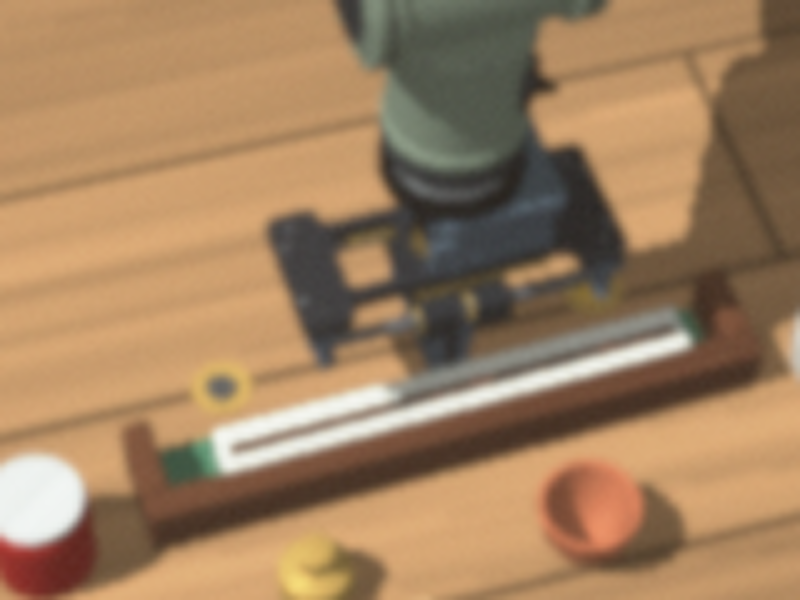

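Emit:
{"name": "servo_tool", "arguments": {
  "plan": [
    [[0,0,0],[0,-3,-1],0],
    [[0,0,0],[0,-3,0],0],
    [[0,0,0],[0,-3,0],0],
    [[0,0,0],[0,0,0],0],
    [[0,0,0],[0,0,0],0],
    [[0,0,0],[0,0,0],0],
    [[0,0,0],[0,0,0],0],
    [[0,0,0],[0,0,0],0],
    [[0,0,0],[0,0,0],0],
    [[0,0,0],[0,0,0],0]
  ]
}}

```text
time_s: 25.35
ee_pos: [607.8, 33.2, 7.5]
ee_rot: [178.4, -0.4, -87.7]
force: [-3.1, -1.2, 1.8]
gripper_width: 0.6
```

Run:
```python
from h import *
w=tow((-34,15)); print(tob(env.state()["ee_pos"][:2])); to([*w,9],-87.4)
f=shot("scene","s12",(180,145,340,265))
```

```text
[-32.85258849   8.56079039]
t 25.35 pos [607.8  33.2   7.5] rot [178.4  -0.4 -87.7] F [-3.1 -1.2  1.8] -> turn z -0.3 shift [-6.4  1.1 -1.5]
```

View pics/s12.png

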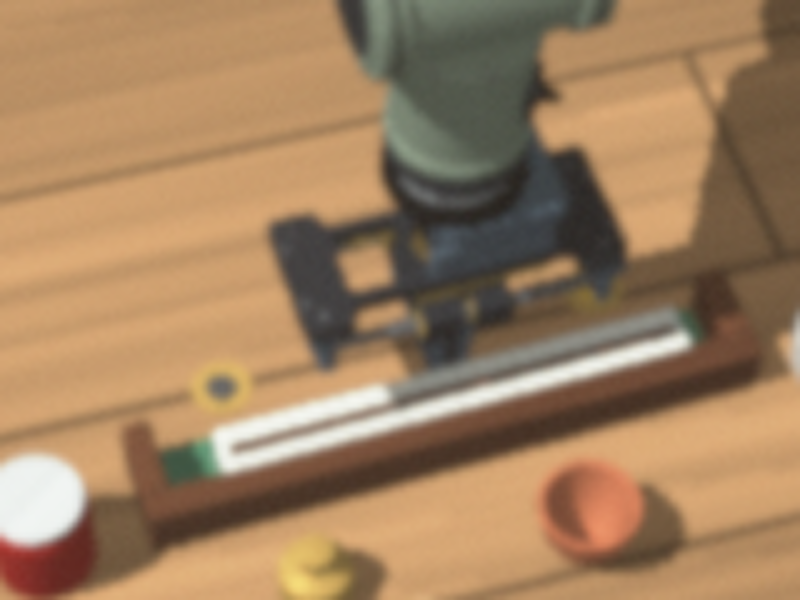

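Emit:
{"name": "servo_tool", "arguments": {
  "plan": [
    [[0,0,0],[0,10,0],0],
    [[0,0,0],[0,15,0],0],
    [[0,0,0],[0,15,0],0],
    [[0,0,0],[0,20,-20],0],
    [[0,0,0],[0,30,-40],0],
    [[0,0,0],[0,40,-40],0],
    [[0,0,0],[0,40,-40],0],
    [[0,0,0],[0,40,-20],0],
    [[0,0,0],[0,30,0],0],
    [[0,0,0],[0,0,0],0]
  ]
}}

```text
time_s: 26.65
ee_pos: [362.8, 24.7, 177.2]
ee_rot: [179.3, -0.4, -87.7]
force: [-0.3, -0.1, 0.3]
gripper_width: 0.7
```

Run:
```python
from h import *
to([400,0,100])
f=shot("scene","s13",(190,155,350,275))
f=shot("side","d13",(190,130,350,250))
```

```text
t 26.65 pos [362.8  24.7 177.2] rot [179.3  -0.4 -87.7] F [-0.3 -0.1  0.3] -> turn z 0 shift [ 26.2 -36.2  77.2]
```

View pics/s13.png

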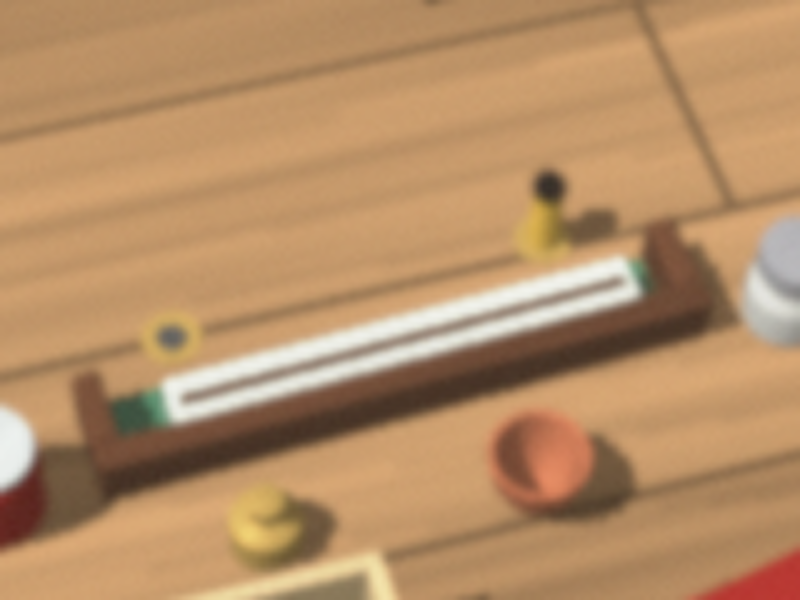

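View pics/d13.png

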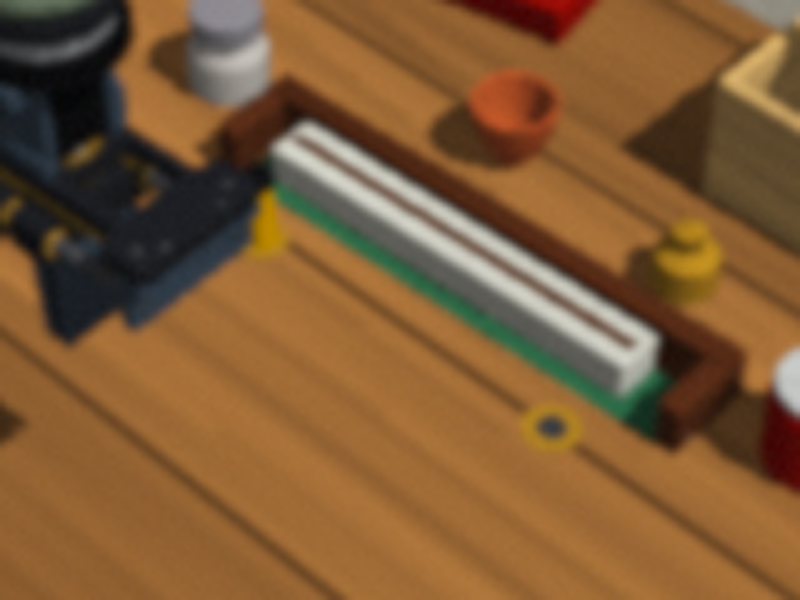

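Bar lies in the bay behind the post: scene crop (160,381)–(632,257), clear of both cheeks. To make sure both ends touch the rail, I'll press gently on each half.

Run:
```python
from h import *
w=tow((-70,-85)); to([*w,60],-87.4); to([*w,9],-87.4)
```

```text
t 26.75 pos [365.3  24.8 177.2] rot [179.3  -0.4 -87.7] F [ 0.7 -0.1 -1. ] -> turn z -0.3 shift [  96.2 -205.5  117.2]
t 26.75 pos [365.3  24.8 177.2] rot [179.3  -0.4 -87.7] F [ 0.7 -0.1 -1. ] -> turn z -0.3 shift [  96.2 -205.5  168.2]
```

Emit:
{"name": "servo_tool", "arguments": {
  "plan": [
    [[0,0,0],[24,-45,10],0],
    [[0,0,0],[24,-45,20],0],
    [[0,0,0],[24,-45,25],0],
    [[0,0,0],[22,-40,25],0],
    [[0,0,0],[0,-12,25],0],
    [[0,0,0],[0,0,20],0],
    [[0,0,0],[0,0,20],0],
    [[0,0,0],[0,0,10],0],
    [[0,0,0],[0,0,0],0],
    [[0,0,0],[0,0,0],0]
  ]
}}

```text
time_s: 28.0
ee_pos: [573.7, -67.1, 9.1]
ee_rot: [179.8, -0.4, -87.7]
force: [-0.1, 0.3, 0.6]
gripper_width: 0.0
```

Run:
```python
from h import *
w=tow((-33,-85)); print(tob(env.state()["ee_pos"])); to([*w,9],-87.4)
```

```text
[-71.44220331 -90.03219758]
t 28.0 pos [573.7 -67.1   9.1] rot [179.8  -0.4 -87.7] F [-0.1  0.3  0.6] -> turn z -0.3 shift [ -5.  -38.4   0.1]
```

Emit:
{"name": "servo_tool", "arguments": {
  "plan": [
    [[0,0,0],[0,-8,0],0],
    [[0,0,0],[0,-8,0],0],
    [[0,0,0],[0,-8,0],0],
    [[0,0,0],[0,-6,0],0],
    [[0,0,0],[0,-4,0],0],
    [[0,0,0],[0,-3,0],0],
    [[0,0,0],[0,-3,0],0],
    [[0,0,0],[0,-3,0],0],
    [[0,0,0],[0,-3,0],0],
    [[0,0,0],[0,-3,0],0]
  ]
}}

```text
time_s: 29.25
ee_pos: [611.7, -65.4, 10.4]
ee_rot: [178.1, -0.4, -87.6]
force: [-7.1, -0.9, 5.6]
gripper_width: 0.4
```

Run:
```python
from h import *
w=tow((-33,-85)); print(tob(env.state()["ee_pos"])); to([*w,9],-87.4)
```

```text
[-33.4503671  -90.08581016]
t 29.25 pos [611.7 -65.4  10.4] rot [178.1  -0.4 -87.6] F [-7.1 -0.9  5.6] -> turn z -0.2 shift [-5.1 -0.5  1.4]
```

Right half seated (7 N). Back off and press the left half, right of the post.

Emit:
{"name": "servo_tool", "arguments": {
  "plan": [
    [[0,0,0],[0,15,0],0],
    [[1.5,0,0],[0,18,0],0],
    [[0,0,0],[0,5,-3],0],
    [[0,0,0],[-40,0,0],0],
    [[0,0,0],[-40,0,0],0],
    [[0,0,0],[-40,0,0],0],
    [[0,0,0],[-18,0,0],0],
    [[0,0,0],[0,0,0],0],
    [[0,0,0],[0,0,0],0],
    [[0,0,0],[0,0,0],0]
  ]
}}

```text
time_s: 30.5
ee_pos: [573.5, 72.1, 15.3]
ee_rot: [-179.9, -0.4, -87.8]
force: [0.2, -0.4, 0.9]
gripper_width: 0.5
```

Run:
```python
from h import *
w=tow((-33,65)); print(tob(env.state()["ee_pos"])); to([*w,9],-87.4)
```

```text
[-65.35534979  48.96895452]
t 30.5 pos [573.5  72.1  15.3] rot [-179.9   -0.4  -87.8] F [ 0.2 -0.4  0.9] -> turn z -0.4 shift [-16.  -32.4   6.3]
```

Emit:
{"name": "servo_tool", "arguments": {
  "plan": [
    [[0,0,0],[-18,0,5],0],
    [[0,0,0],[0,-8,0],0],
    [[0,0,0],[0,-8,0],0],
    [[0,0,0],[0,-6,0],0],
    [[0,0,0],[0,-4,0],0],
    [[0,0,0],[0,-3,0],0],
    [[0,0,0],[0,-3,0],0],
    [[0,0,0],[0,-3,0],0],
    [[0,0,0],[0,-3,0],0],
    [[0,0,0],[0,-3,0],0]
  ]
}}

```text
time_s: 31.75
ee_pos: [605.8, 90.6, 9.1]
ee_rot: [178.7, -0.5, -88.0]
force: [-6.6, 0.3, 5.8]
gripper_width: 0.6
```

Run:
```python
from h import *
w=tow((-33,65)); print(tob(env.state()["ee_pos"])); to([*w,9],-87.4)
```

```text
[-32.23931503  66.00460368]
t 31.75 pos [605.8  90.6   9.1] rot [178.7  -0.5 -88. ] F [-6.6  0.3  5.8] -> turn z -0.6 shift [1.  0.8 0.1]
```

The three press points are collinear within 0.3 mm. Withdraw and take a last look.

Emit:
{"name": "servo_tool", "arguments": {
  "plan": [
    [[0,0,0],[0,10,0],0],
    [[0,0,0],[0,15,0],0],
    [[0,0,0],[0,15,0],0],
    [[0,0,0],[10,20,-20],0],
    [[0,0,0],[10,30,-40],0],
    [[0,0,0],[0,40,-40],0],
    [[0,0,0],[0,45,-40],0],
    [[0,0,0],[0,45,-30],0],
    [[0,0,0],[0,40,0],0],
    [[0,0,0],[0,0,0],0]
  ]
}}

```text
time_s: 33.0
ee_pos: [336.8, 61.5, 188.6]
ee_rot: [179.1, -0.5, -88.0]
force: [0.4, -0.1, 0.2]
gripper_width: 0.5
```

Run:
```python
from h import *
to([400,0,100])
f=shot("scene","s14",(190,155,350,275)); cv2.imwrite("pics/s14full.png",f["pixels"][:,:,::-1])
f=shot("side","d14",(190,130,350,250))
```

```text
t 33.0 pos [336.8  61.5 188.6] rot [179.1  -0.5 -88. ] F [ 0.4 -0.1  0.2] -> turn z 0 shift [ 63.7 -61.   88.6]
```

View pics/s14.png

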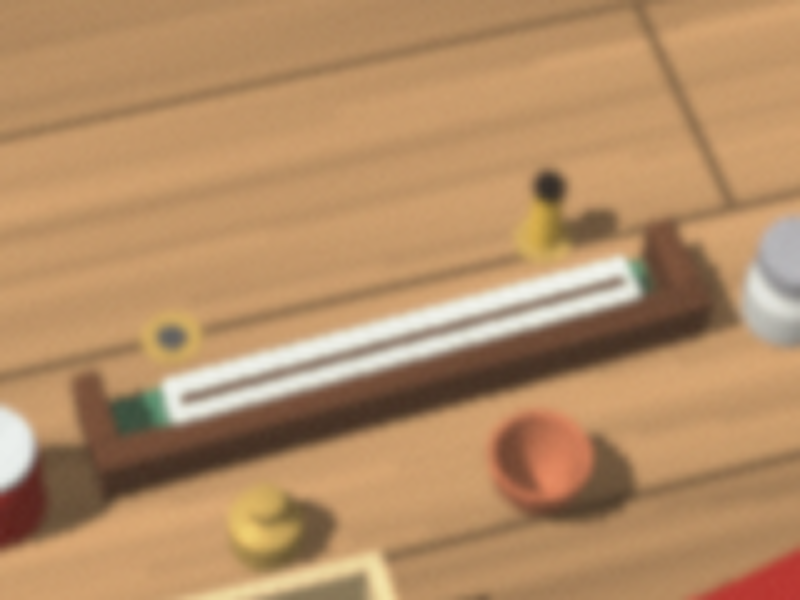

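View pics/d14.png

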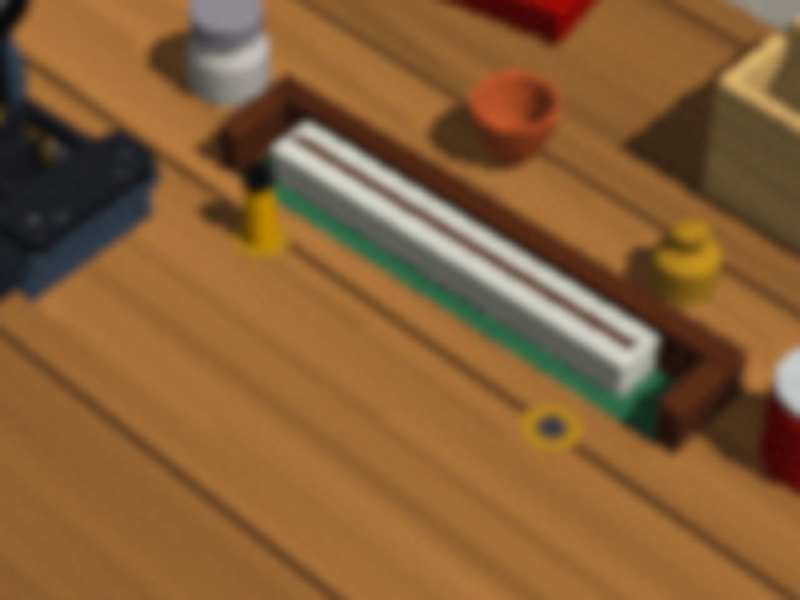

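View pics/s14full.png

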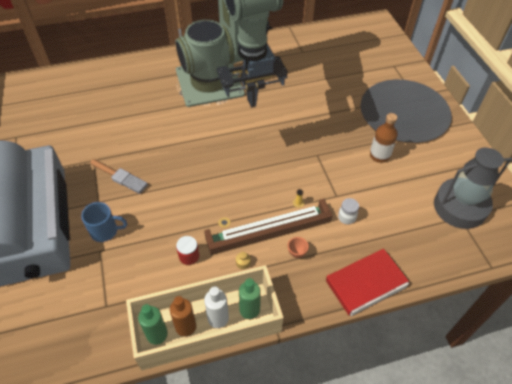

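The bar sits in the bay flush with the rail and clear of both cheeks (scene crop 160–640). The bystanders are where they were in the first picture, and the robot is clear.

```bash
python3 -c "
from h import *
print(env.job_done())"
```

```text
the job is handed in; nothing more can be done
None
```

The bar is in its bay, and I handed the job in at about 33 s.

**What I did:** I pushed only with the closed fingers, from outside.
- I slid the bar right along its own length.
- I angled it about 26° and pushed it lengthwise so its left end went in behind the post.
- I swung the right end in, pushed the middle back to the rail, then pressed gently on the right and left halves.

**Last checks:**
- **Against the rail:** the tool stopped firmly at all three press points, at 3–7 N. They lie on one straight line to about 0.3 mm, so the whole length is back against the rail.
- **Position:** both cameras show the bar flat, behind the post and between the cheeks. The gap is about 15 mm at the left cheek and 30 mm at the right, judged by eye.
- **Other things:** the bystanders look where they were in the first picture, and the robot was clear of everything at hand-in.

**Small disagreements:**
- The two cameras differed by 3–6 mm on positions.
- The line through the press points is at about 2.2°, against my image estimate of 2.6° for the bay. That is within the picking error.
- The largest force at the end of any move was about 9 N; I did not read forces during the moves.

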